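# Spin the index wheel and brake it with its tab in the fork

## Task

Check that the index wheel runs freely: flick it by one of its upright pins so that it spins counterclockwise (seen from above), and let its tab run past the two-post fork at least once with nothing touching the wheel. Then, on a later pass, brake the spinning wheel with a fingertip so that it stops with the tab between the two posts, and finish still pressing the fingertip on the wheel to hold it there. After the first free pass the wheel must come to rest nowhere else, so do not stop it short, let it run down or nudge it into place; grip nothing, and leave the loose parts round the stand where they are.

Things in the scene. Friction and masses are not known exactly. Their poses are not given: they have to be found in the camera images.
- stand: Fixed grey bearing stand of the wheel. Origin on the work surface, on the wheel's vertical axis; its x axis points from the wheel's axis to the middle of the fork, z up. Two upright steel posts (the fork, 12 mm square, 80 mm high) stand 162 mm from the axis with 70 mm clear gap between them.
- fork (a point): Middle of the gap between the two posts of the fork, 162 mm from the wheel's axis, level with the wheel's top face (58 mm above the surface). Fixed.
- disc_centre (a point): Centre of the wheel's top face, on its axis, 58 mm above the surface. A flat level dark steel disc, 240 mm in diameter, 8 mm thick, 0.4 to 0.65 kg, with a hub nut (40 mm wide, 16 mm high) and graduation lines at its edge. The top face is clear from 70 to 120 mm from the axis: a fingertip pressed down there with a few newtons stops it almost at once.
- spindle (a joint): How far the wheel with its spindle is pressed down, m: 0 (up) to 0.008. The spindle is sprung, so the wheel gives way downward under a press: about 2 to 5 N to start, then 3 N per mm, hard stop at 8 mm. It springs up again when let go.
- tab_tip (a point): Outer end of the wheel's only tab, at top-face height, 142 mm from the axis. The tab is 14 mm wide and sticks out 22 mm beyond the disc's edge, in the plane of the disc; it turns with the wheel and passes inside the posts without touching them.
- disc (a joint): Angle of the wheel, rad, unlimited, growing counterclockwise from above; starts between 0.6 and 4.0. At a multiple of 2 pi the tab points at the fork's middle; it is between the posts up to 0.2 rad either side. First free pass at 2 pi, to be stopped at 4 pi, 6 pi, .. 24 pi. Turns very freely: speed halves in about 8 to 13 s; stays where it is stopped.
- pin (a point): Top centre of the pin opposite the tab, 88 mm above the surface. Three upright steel pins, 10 mm in diameter and 30 mm tall, stand on the wheel 65 mm from its axis, at 60, 180 (this one) and 300 degrees counterclockwise from the tab.
- cap_5: Bystander, loose: the delivery valve cap, a flat brass-coloured round 38 mm wide and 12 mm tall, about 180 mm from the wheel's axis. Origin at the centre of its underside. Leave it alone.
- plunger_3: Bystander, loose: the plunger, a dark upright spool 27 mm wide and 50 mm tall, about 180 mm from the wheel's axis. Origin at the centre of its underside. Leave it alone.
- tappet_3: Bystander, loose: the roller tappet, bright metal, 41x30x34 mm, about 180 mm from the wheel's axis. Origin at the centre of its underside. Leave it alone.
- spring_6: Bystander, loose: the upright coil spring, 29 mm wide, 54 mm tall, about 180 mm from the wheel's axis. Origin at the centre of its underside. Leave it alone.
- seat_5: Bystander, loose: the spring seat, a dark cone-shaped ring 26 mm wide and 14 mm tall, about 180 mm from the wheel's axis. Origin at the centre of its underside. Leave it alone.

How it is judged:
On the way:
1. the wheel spins on its own, untouched, faster than 0.5 rad/s, for 0.6 s after its tab has run past the fork (angle above 2 pi + 0.25) (value of joint disc above 6.53 rad and velocity of joint disc above 0.5 rad/s and contact force between anything else and disc below 0.05 N), for 0.6 s.
At the end, for the whole second after the job is handed in: The wheel is at rest (below 0.04 rad/s) with its tab between the posts (within 0.2 rad of the fork's middle) on the second to twelfth pass, and a finger presses on it with more than 0.5 N ((value of joint disc between 12.366 and 12.766 rad or value of joint disc between 18.65 and 19.05 rad or value of joint disc between 24.933 and 25.333 rad or value of joint disc between 31.216 and 31.616 rad or value of joint disc between 37.499 and 37.899 rad or value of joint disc between 43.782 and 44.182 rad or value of joint disc between 50.065 and 50.465 rad or value of joint disc between 56.349 and 56.749 rad or value of joint disc between 62.632 and 63.032 rad or value of joint disc between 68.915 and 69.315 rad or value of joint disc between 75.198 and 75.598 rad) and velocity of joint disc between -0.04 and 0.04 rad/s and contact force between the fingers and disc above 0.5 N); the arm keeps its last pose, push and grip.
It fails at once if after the first pass the wheel comes to rest with its tab outside the fork (value of joint disc above 6.53 rad and velocity of joint disc between -0.04 and 0.04 rad/s and not (value of joint disc between 12.366 and 12.766 rad or value of joint disc between 18.65 and 19.05 rad or value of joint disc between 24.933 and 25.333 rad or value of joint disc between 31.216 and 31.616 rad or value of joint disc between 37.499 and 37.899 rad or value of joint disc between 43.782 and 44.182 rad or value of joint disc between 50.065 and 50.465 rad or value of joint disc between 56.349 and 56.749 rad or value of joint disc between 62.632 and 63.032 rad or value of joint disc between 68.915 and 69.315 rad or value of joint disc between 75.198 and 75.598 rad)).
It fails at once if a loose part beside the stand is moved by more than 20 mm (distance of any of cap_5, plunger_3, tappet_3, spring_6, seat_5 from where it was at the start of the episode above 0.02 m).
It also fails if it takes over 61 s, if anything falls off the work surface, if the arm or the gripper's body presses on something with over 40 N, if the wrist force passes 120 N, or if a joint passes its speed limit or range.

## Robot

A 6-joint arm with a two-finger parallel gripper is mounted at the origin on a cart in front of the work surface, level with it; the furniture and walls round the work are solid. World frame = base frame: x ahead of the robot, y to its left, z up, the work surface at z = 0. Lengths are in m, angles in rad, forces in N, time in s.
With the tool pointing down it reaches from about 0.375 to 0.9 m from the base axis. Payload 3.1 kg.
Tool frame: the origin (TCP) lies at the very end of the fingers, on their centre line; the grasp point (between the pads) lies 19 mm behind it; z points along the fingers, y is the line along which they close (so a half turn about z gives the same grasp; the last joint's range is limited). The gripper opens to 87 mm and grips with 3 to 60 N. Pads are 19 mm wide; open, the fingers measure 117 mm over their backs; the gripper's body (75 mm by 190 mm) begins 51 mm behind the grasp point.
Start: joints at [-1.51, 0.527, 1.433, -0, 1.181, -0.178], TCP at [0.148, -0.607, 0.192] pointing down, gripper open.
Joint ranges: [-3.08, 3.08], [-0.75, 2.2], [0.22, 2.44], [-1.43, 4.57], [0, 2.65], [-2.85, 2.85]. Speed limits (rad/s): [2.79, 2.79, 3.14, 3.14, 3.14, 3.14].

## Interface

Orientations are given as a unit quaternion [w, x, y, z].
In Python, from cell import robot gives the robot as it stands. Calls block until the motion is done:
- robot.move_to(position, orientation): joint-space move of the TCP to a pose.
- robot.move_l(position, frame=None, max_speed=0.15, stop_force=None): straight line of the TCP; frame=None keeps the orientation; max_speed is the mean speed in m/s. With stop_force (N) it stops when the force on the tool has changed by that much, and returns True; else False.
- robot.move_joints(angles): joint-space move.
- robot.open() and robot.close_gripper(): open the fingers fully, or close them until they stop; the grip force is fixed at half the most.
- robot.dwell(seconds).
- robot.solve_ik(position, orientation): joint angles nearest the present ones, or None.
- robot.sense(): the state.
- robot.grab_frame(name): name is "scene" or "top"; returns a dict with "color" (400x640x3 uint8, blue, green, red), "z_map" (400x640 float32, m along the optical axis (not along the pixel's ray), 0 where there is no reading), "fov_y" (degrees; the focal length in pixels is half the picture's height over the tangent of half this angle, whatever the lens; pixels are square), "cx", "cy" (the principal point, pixels), "camera_from_world" (4x4, takes a point from world to camera coordinates). Camera axes: x right, y down, z forward; pixel columns grow to the right and rows downward; lengths in m; the calibration is good to about 2 mm. A picture is of the moment at which its call begins.
A pose or a line that the arm cannot do raises robot.IKError and nothing moves.
- robot.close_job(): hands the job in; it is judged then, once.
The state is a dict: "time": time; "qpos": joint angles; "joint_velocities": joint speeds; "joint_efforts": joint torques, N m; "tcp_pos": TCP position; "ee_rot": TCP orientation; "contact_force": force on the tool from outside, world axes, zero at the start; "ft_torque": the same for the moment, N m; "grip_width": opening from 0.0 (shut) to 1.0 (fully open); "grasp_force": force on a finger pad.
Only numpy, scipy, OpenCV 4.12 (cv2) and the standard library are available. Lean on these libraries where they do the work, as an engineer would, in place of code of your own. Each camera call takes 0.05 s, during which the arm holds its last target. There are 200 camera calls.

## Working session

There is one attempt and no reset: what is moved stays moved. The work goes in short steps, each a Python script; the robot and the scene stay as the last script left them, time stands still between calls to the robot, and variables do not carry over. Pictures are saved under pics/ and viewed, at most 10 in all, crops included, and the job is handed in when it is done.

```bash
ls; mkdir -p pics; python3 - <<'E'
from cell import robot
import cv2,numpy as np
for n in("scene","top"):
    f=robot.grab_frame(n); cv2.imwrite(f"pics/{n}0.png",f["color"]); np.save(f"pics/{n}0.npy",f["z_map"])
    print(n,f["fov_y"],f["cx"],f["cy"],np.round(f["camera_from_world"],4).tolist())
s=robot.sense();print(s)
E
```

```text
pics
scene 46.9864000553306 316.44237066691164 197.33421568685907 [[-0.8757, -0.4829, 0.002, 0.3312], [-0.3684, 0.6654, -0.6493, 0.4706], [0.3122, -0.5693, -0.7606, 0.601], [0.0, 0.0, 0.0, 1.0]]
top 57.7198316360933 321.40990396921865 200.3900384987359 [[-0.0076, -0.9999, 0.0085, -0.3304], [-0.9841, 0.0059, -0.1774, 0.551], [0.1773, -0.0097, -0.9841, 0.8315], [0.0, 0.0, 0.0, 1.0]]
{'time': 0.1, 'qpos': array([-1.50949276e+00,  5.28359115e-01,  1.43373526e+00,  1.97457000e-05,
        1.18142864e+00, -1.78505622e-01]), 'joint_velocities': array([ 0.00063062, -0.00227289, -0.00223428,  0.00105733,  0.00130949,
       -0.00014828]), 'joint_efforts': array([-9.89388936e-04, -4.40987170e+01, -1.77150840e+01,  6.35750801e-02,
        5.34211728e-02, -3.09481106e-05]), 'tcp_pos': array([ 0.1484358 , -0.60639399,  0.19109059]), 'ee_rot': array([-9.62987289e-04,  9.92820040e-01,  1.19613700e-01,  6.56426709e-05]), 'contact_force': array([ 0.0329203 , -0.06465433, -0.43660763]), 'ft_torque': array([ 0.03737984, -0.03913169, -0.02347259]), 'grasp_force': 0.0, 'grip_width': 1.0030224703782398}
```

View pics/top0.png

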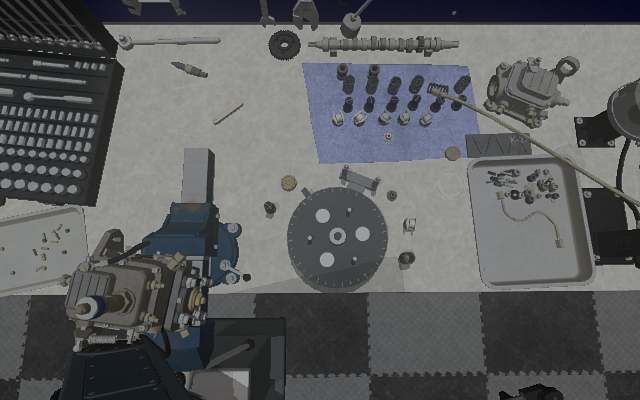

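View pics/scene0.png

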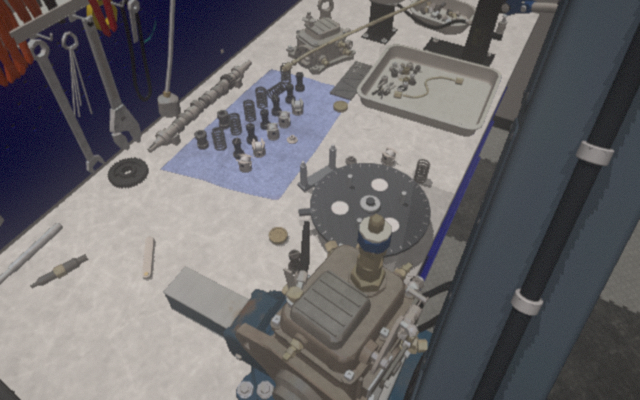

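The top view shows the wheel at about (337,237), the fork posts near (345,170) and (375,185), and the tab near (306,192), with the loose parts around it. I'll zoom in and localise these.

```bash
cat > h.py <<'E'
import numpy as np,cv2
def K(f):
    F=f["color"].shape[0]/2/np.tan(np.radians(f["fov_y"]/2)); return F,f["cx"],f["cy"]
def ray(f,uv,z):
    F,cx,cy=K(f);T=f["camera_from_world"];R,t=T[:3,:3],T[:3,3]
    uv=np.atleast_2d(uv).astype(float)
    d=np.c_[(uv[:,0]-cx)/F,(uv[:,1]-cy)/F,np.ones(len(uv))]@R; o=-R.T@t
    return o+d*((z-o[2])/d[:,2])[:,None]
def proj(f,P):
    F,cx,cy=K(f);T=f["camera_from_world"];c=np.atleast_2d(P)@T[:3,:3].T+T[:3,3]
    return np.c_[F*c[:,0]/c[:,2]+cx,F*c[:,1]/c[:,2]+cy]
E
python3 - <<'E'
from cell import robot
from h import *
import pickle
f=robot.grab_frame("top"); pickle.dump(f,open("top.pkl","wb"))
# heights map
uu,vv=np.meshgrid(np.arange(640),np.arange(400));F,cx,cy=K(f);z=f["z_map"]
C=np.stack([(uu-cx)/F*z,(vv-cy)/F*z,z],-1);T=f["camera_from_world"];W=(C-T[:3,3])@T[:3,:3]
ok=(z>0)&(uu>230)&(uu<440)&(vv>150)&(vv<300)
m=ok&(abs(W[...,2]-.058)<.004)
n,l,st,ce=cv2.connectedComponentsWithStats(m.astype(np.uint8)); i=1+st[1:,4].argmax(); print(st[i])
c=max(cv2.findContours((l==i).astype(np.uint8),0,1)[0],key=len)[:,0]
P=ray(f,c,.058)[:,:2]
# robust circle fit
w=np.ones(len(P),bool)
for _ in range(5):
    a=np.linalg.lstsq(np.c_[2*P[w],np.ones(w.sum())],(P[w]**2).sum(1),rcond=None)[0]
    r=np.hypot(*(P-a[:2]).T); R=np.sqrt(a[2]+a[:2]@a[:2]); w=abs(r-R)<.004
ctr=a[:2];print("centre",ctr,"R",R,w.sum())
d=W[...,:2]-ctr; rr=np.hypot(d[...,0],d[...,1]); th=np.degrees(np.arctan2(d[...,1],d[...,0]))
t=(l==i)&(rr>.127);print("tab",th[t].mean() if t.any() else None,t.sum(),rr[t].max() if t.any() else 0)
# things above the surface
for lo,hi,r0,r1,nm in((.068,.1,.03,.1,"pins"),(.066,.1,.14,.19,"posts"),(.007,.1,.155,.22,"loose")):
    m=ok&(W[...,2]>lo)&(W[...,2]<hi)&(rr>r0)&(rr<r1)
    n,l2,st,ce=cv2.connectedComponentsWithStats(m.astype(np.uint8))
    for k in range(1,n):
        if st[k,4]>2: 
            q=l2==k;print(nm,ce[k].round(1),st[k,4],"W",W[q].mean(0).round(3),"top",W[q][:,2].max().round(3),"r",rr[q].mean().round(3),"th",th[q].mean().round(1))
cr=f["color"][150:305,230:440];cv2.imwrite("pics/crop0.png",cv2.convertScaleAbs(cv2.resize(cr,None,fx=3.8,fy=3.8,interpolation=2),alpha=1.6))
E
```

```text
[ 287  187  101  101 7662]
centre [ 0.4616126  -0.37039963] R 0.11826589103433434 284
tab 34.926496483676296 33 0.1412858898980571
pins [348.8 210. ] 20 W [ 0.52  -0.397  0.085] top 0.091 r 0.064 th -24.8
pins [309.5 238. ] 16 W [ 0.455 -0.306  0.086] top 0.091 r 0.065 th 95.8
pins [354.1 258.4] 17 W [ 0.408 -0.407  0.086] top 0.091 r 0.065 th -145.6
posts [345.8 167.3] 26 W [ 0.625 -0.393  0.074] top 0.082 r 0.165 th -7.9
posts [377.4 179.5] 27 W [ 0.595 -0.468  0.073] top 0.082 r 0.165 th -36.4
loose [319.3 162.7] 3 W [ 0.656 -0.33   0.008] top 0.009 r 0.199 th 11.8
loose [359.5 177.8] 353 W [ 0.611 -0.431  0.024] top 0.082 r 0.165 th -22.2
loose [288.2 182. ] 176 W [ 0.604 -0.25   0.011] top 0.016 r 0.187 th 40.2
loose [391.9 194.8] 41 W [ 0.57  -0.515  0.01 ] top 0.015 r 0.18 th -53.2
loose [269.3 207.3] 109 W [ 0.535 -0.206  0.034] top 0.053 r 0.18 th 65.9
loose [410.6 223.2] 149 W [ 0.494 -0.554  0.028] top 0.037 r 0.187 th -80.0
loose [407.1 257.5] 129 W [ 0.41  -0.539  0.037] top 0.056 r 0.177 th -106.9
```

View pics/crop0.png

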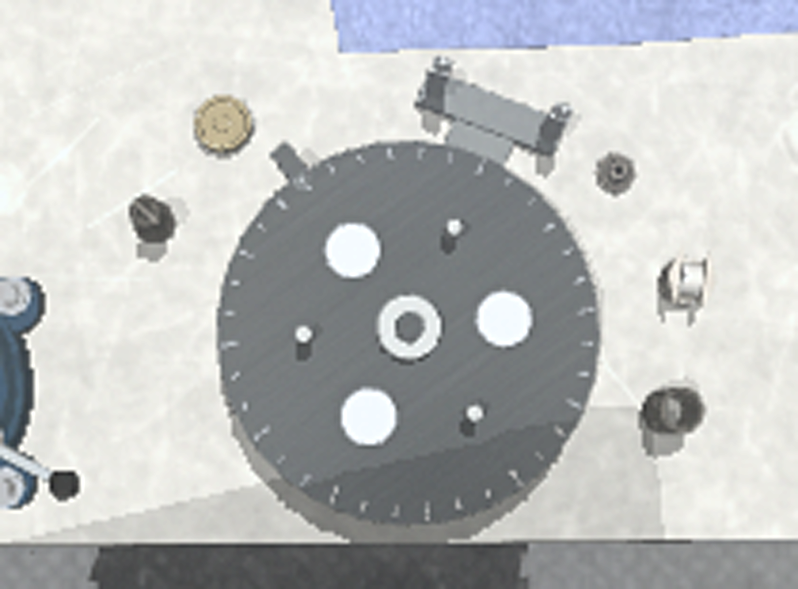

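Measured: wheel centre (0.4616, -0.3704), fork at -22.2°, tab at +34.9° (disc about 1.0 rad), pins at -24.8°, 95.8° and -145.6°. I'll push the 95.8° pin along a line that ends over clear rim on the base side. The finger can then brake from where it stops, without blocking the fork in the top view.

```bash
cat >> h.py <<'E'
CTR=np.array([.4616,-.3704]);A=np.radians(95.8);FORK=np.radians(-22.2)
er=np.array([np.cos(A),np.sin(A)]);et=np.array([-np.sin(A),np.cos(A)])
def pt(s,z,off=.068): return [*(CTR+off*er+s*et),z]
def q(phi): return [0,float(np.cos(phi/2)),float(np.sin(phi/2)),0]
Q=q(A)
def tab(f):
    """tab angle from fork (rad) from depth, or None"""
    uu,vv=np.meshgrid(np.arange(640),np.arange(400));F,cx,cy=K(f);z=f["z_map"]
    C=np.stack([(uu-cx)/F*z,(vv-cy)/F*z,z],-1);T=f["camera_from_world"];W=(C-T[:3,3])@T[:3,:3]
    d=W[...,:2]-CTR;r=np.hypot(d[...,0],d[...,1])
    m=(z>0)&(abs(W[...,2]-.058)<.007)&(r>.125)&(r<.143)
    if m.sum()<15: return None,m.sum()
    v=d[m].mean(0); 
    if np.hypot(*v)<.12: return None,m.sum()
    return (np.arctan2(v[1],v[0])-FORK+np.pi)%(2*np.pi)-np.pi,m.sum()
E
python3 - <<'E'
from cell import robot
from h import *
for ph in(A,A-np.pi): 
    for s in (-.028,.065):print(robot.solve_ik(pt(s,.07),q(ph)))
robot.close_gripper()
robot.move_to(pt(-.028,.19),Q)
robot.move_l(pt(-.028,.070),max_speed=.12)
s=robot.sense();print(s["time"],s["tcp_pos"],pt(-.028,.07),s["grip_width"],s["contact_force"],s["ee_rot"])
f=robot.grab_frame("top");print(tab(f))
cv2.imwrite("pics/pre.png",cv2.resize(f["color"][140:310,200:440],None,fx=3,fy=3))
E
```

```text
[-7.52688472e-01  6.20524696e-01  1.68157966e+00 -4.44089210e-16
  8.39488299e-01 -8.53917568e-01]
[-8.95318118e-01  5.54177902e-01  1.85832016e+00 -4.44089210e-16
  7.29094589e-01 -9.96547215e-01]
[-7.52688472e-01  6.20524696e-01  1.68157966e+00 -4.44089210e-16
  8.39488299e-01  2.28767509e+00]
[-8.95318118e-01  5.54177902e-01  1.85832016e+00 -4.44089210e-16
  7.29094589e-01  2.14504544e+00]
4.4917 [ 0.48307202 -0.30044907  0.07065994] [np.float64(0.48258483163876575), np.float64(-0.2999185354785199), 0.07] 0.0005637935616237697 [-0.85703882  0.68814633  0.18752143] [ 7.85211285e-04  6.70477603e-01  7.41929355e-01 -6.28396436e-06]
(None, np.int64(0))
```

View pics/pre.png

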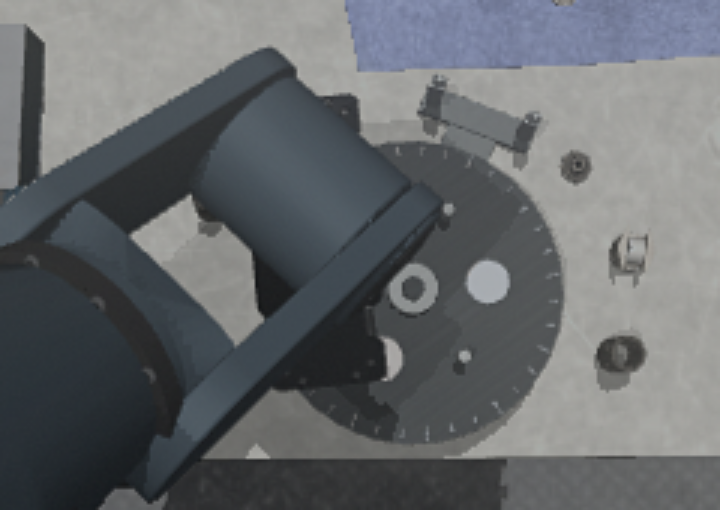

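The right half of the wheel and the fork are visible and the finger is behind the pin. Now the flick, then watching.

```bash
python3 - <<'E'
from cell import robot
from h import *
import json
print(robot.move_l(pt(.065,.070),max_speed=.07))
log=[]
t0=robot.sense()["time"];print("t",t0)
for i in range(30):
    t=robot.sense()["time"];f=robot.grab_frame("top");a,n=tab(f)
    if a is not None: log.append((t,a,int(n)));print(round(t,3),round(a,3),n)
    robot.dwell(.07)
    if i in(0,): cv2.imwrite("pics/post.png",cv2.resize(f["color"][140:310,200:440],None,fx=3,fy=3))
json.dump(log,open("log.json","w"));s=robot.sense();print(s["time"],s["tcp_pos"],s["contact_force"])
E
```

```text
False
t 6.0167
6.017 0.998 40
6.133 0.999 41
6.25 0.998 40
6.367 0.998 40
6.483 0.999 42
6.6 0.999 40
6.717 0.998 40
6.833 0.999 40
6.95 0.998 40
7.067 0.999 41
7.183 0.999 41
7.3 1.0 41
7.417 0.998 40
7.533 0.998 40
7.65 0.998 40
7.767 0.999 40
7.883 0.999 41
8.0 0.998 40
8.117 0.996 40
8.233 0.998 40
8.35 0.998 40
8.467 0.998 40
8.583 0.999 40
8.7 0.998 40
8.817 0.998 40
8.933 0.998 40
9.05 0.998 40
9.167 1.0 40
9.283 0.999 41
9.4 0.997 38
9.5167 [ 0.39006931 -0.30931102  0.06999603] [0.25199968 0.46324047 0.07061633]
```

View pics/post.png

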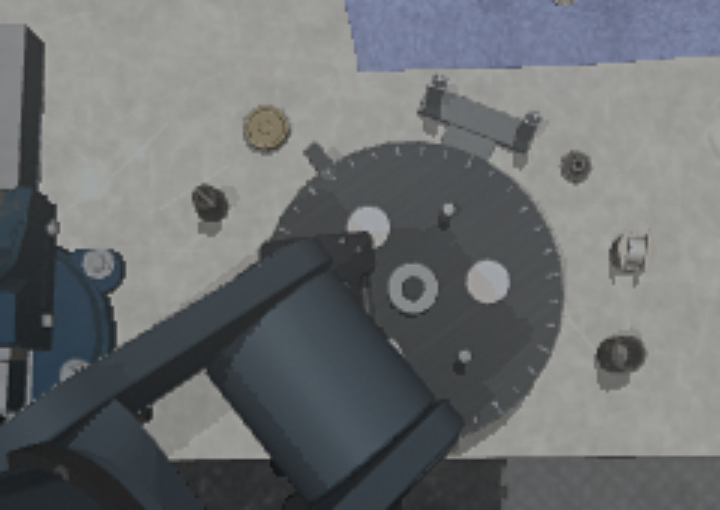

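The wheel hasn't moved (tab still at 0.998 rad), so the finger missed the pin. I'll check with the scene camera where the fingertip really is.

```bash
python3 - <<'E'
from cell import robot
from h import *
f=robot.grab_frame("scene")
s=robot.sense();P=s["tcp_pos"];pins=[[*(CTR+.065*np.array([np.cos(np.radians(a)),np.sin(np.radians(a))])),.088] for a in(95.8,-24.2,-144.2)]
print(proj(f,P).round(),proj(f,pins).round(),s["grip_width"],s["qpos"],s["contact_force"])
u,v=map(int,proj(f,P)[0]);x0,y0=max(0,u-90),max(0,v-80);print(x0,y0)
cv2.imwrite("pics/sc1.png",cv2.convertScaleAbs(cv2.resize(f["color"][y0:y0+140,x0:x0+200],None,fx=4,fy=4,interpolation=2),alpha=1.5))
E
```

```text
[[392. 238.]] [[360. 220.]
 [350. 176.]
 [404. 193.]] 0.0034882295588085387 [-8.95345561e-01  5.54173808e-01  1.85832249e+00  2.58864252e-05
  7.29111818e-01 -9.96522369e-01] [-0.37887785  0.02544594  0.94825275]
302 158
```

View pics/sc1.png

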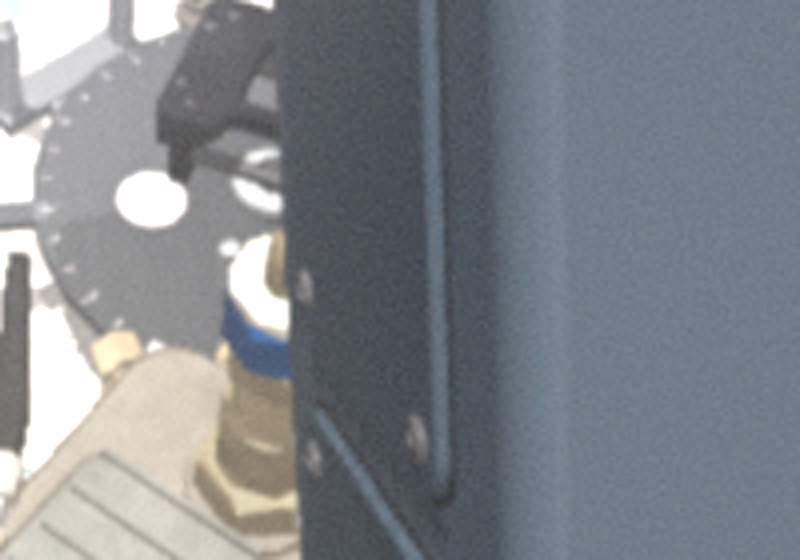

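The pin is where I measured it (crop 230,248), but the fingertip is hidden behind the column. The wheel is at rest before its first pass, so a gentle touch here is harmless. I'll probe for the height at which the finger really meets it.

```bash
python3 - <<'E'
from cell import robot
from h import *
r=robot.move_l(pt(.065,.050),max_speed=.03,stop_force=2.)
s=robot.sense();print(r,s["time"],s["tcp_pos"],s["contact_force"])
t=robot.sense()["time"];f=robot.grab_frame("top");print(tab(f))
robot.move_l(pt(.065,.063),max_speed=.1);s=robot.sense();print(s["time"],s["tcp_pos"],s["contact_force"])
E
```

```text
False 10.3833 [ 0.39009824 -0.30936921  0.04997613] [ 0.12369257 -0.84504482 -0.16229858]
(np.float64(0.9984851658870859), np.int64(42))
10.7167 [ 0.39055447 -0.30991294  0.06367619] [ 0.12443046 -0.48748387 -0.33019693]
```

There was no contact even at z = 0.050, so the real fingertip is not where the TCP reading puts it. I'll measure the visible gripper geometry from the depth image.

```bash
python3 - <<'E'
from cell import robot
from h import *
robot.move_l(pt(.065,.15),max_speed=.2)
s=robot.sense();P=s["tcp_pos"];print(P,s["time"],s["grip_width"],s["grasp_force"])
f=robot.grab_frame("scene")
uu,vv=np.meshgrid(np.arange(640),np.arange(400));F,cx,cy=K(f);z=f["z_map"]
C=np.stack([(uu-cx)/F*z,(vv-cy)/F*z,z],-1);T=f["camera_from_world"];W=(C-T[:3,3])@T[:3,:3]
d=W-P;m=(z>0)&(np.hypot(d[...,0],d[...,1])<.15)&(W[...,2]>.1)
n,l,st,ce=cv2.connectedComponentsWithStats(m.astype(np.uint8))
for k in range(1,n):
    if st[k,4]>20:
        q_=W[l==k];print(st[k],"min",q_.min(0).round(3),"max",q_.max(0).round(3));
        lo=q_[q_[:,2].argsort()[:15]];print(lo.mean(0).round(3))
print(proj(f,P))
print("pin pred",proj(f,pt(0,.088,.065)))
cv2.imwrite("pics/sc2.png",cv2.convertScaleAbs(cv2.resize(f["color"][100:250,270:430],None,fx=4,fy=4,interpolation=2),alpha=1.5))
E
```

```text
[ 0.38966631 -0.30881201  0.14948845] 11.3 0.00869130947656738 0.0
[381   0  12  71 692] min [ 0.42  -0.305  0.417] max [ 0.457 -0.252  0.52 ]
[ 0.429 -0.272  0.444]
[ 343  121   49   62 1748] min [ 0.401 -0.339  0.249] max [ 0.487 -0.262  0.295]
[ 0.464 -0.271  0.252]
[[398.17405879 211.70211969]]
pin pred [[360.03605314 220.27780052]]
```

View pics/sc2.png

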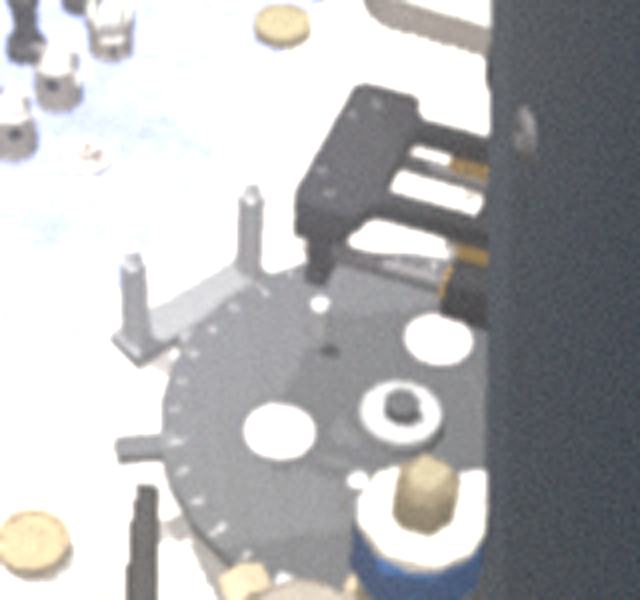

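The column hides the fingers in this view; only the end of the gripper body shows, about 100 mm above the nominal TCP. I'll move the hand to where the scene camera can see the fingers.

```bash
python3 - <<'E'
from cell import robot
from h import *
robot.move_l([.53,-.34,.19],max_speed=.25)
s=robot.sense();P=s["tcp_pos"];print(P,s["time"],s["grip_width"],s["grasp_force"])
f=robot.grab_frame("scene");print(proj(f,P),proj(f,P+[0,0,.07]))
u,v=proj(f,P)[0].astype(int);x0,y0=u-80,max(0,v-100);print(x0,y0)
cv2.imwrite("pics/sc3.png",cv2.convertScaleAbs(cv2.resize(f["color"][y0:y0+150,x0:x0+160],None,fx=4,fy=4,interpolation=2),alpha=1.5))
E
```

```text
[ 0.52827254 -0.33872804  0.18801527] 12.0917 0.00461242351071236 0.0
[[334.8018837  157.01820215]] [[336.16913012 126.77981583]]
254 57
```

View pics/sc3.png

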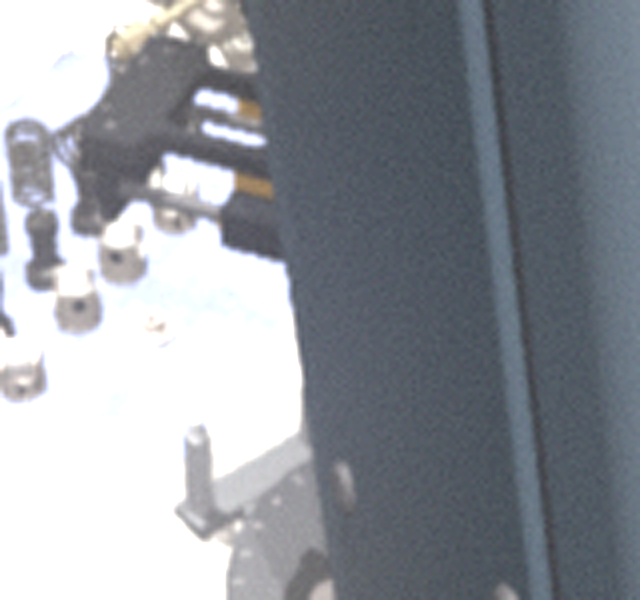

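That "column" is the forearm itself. I'll move toward y≈0, where the scene camera looks from the side, to see the fingers properly.

```bash
python3 - <<'E'
from cell import robot
from h import *
robot.move_to([.56,-.08,.25],Q)
s=robot.sense();P=s["tcp_pos"];print(P,s["time"],s["grip_width"],s["grasp_force"],s["ee_rot"])
f=robot.grab_frame("scene");print(proj(f,P),proj(f,P+[0,0,.07]))
u,v=proj(f,P)[0].astype(int);x0,y0=max(0,u-80),max(0,v-100);print(x0,y0)
cv2.imwrite("pics/sc4.png",cv2.convertScaleAbs(cv2.resize(f["color"][y0:y0+150,x0:x0+180],None,fx=4,fy=4,interpolation=2),alpha=1.5))
E
```

```text
[ 0.55989015 -0.08112065  0.24979829] 13.1833 0.0042557058407299096 0.0 [ 2.06237613e-04  6.70762733e-01  7.41671905e-01 -3.14191361e-04]
[[229.51014248 232.40132556]] [[221.62583593 199.49589636]]
149 132
```

View pics/sc4.png

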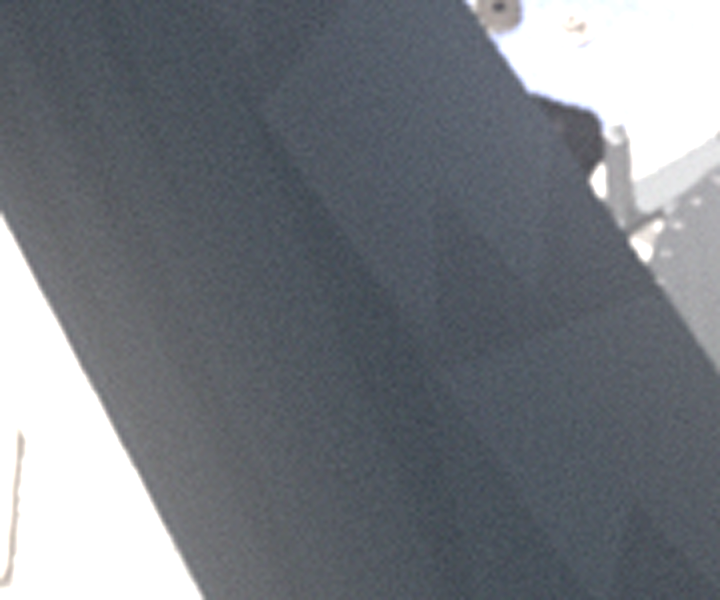

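This view is blocked too. At this azimuth the top camera looks from the other side of the arm, so I'll profile the tool numerically from its depth map.

```bash
cat >> h.py <<'E'
def world(f):
    uu,vv=np.meshgrid(np.arange(640),np.arange(400));F,cx,cy=K(f);z=f["z_map"]
    C=np.stack([(uu-cx)/F*z,(vv-cy)/F*z,z],-1);T=f["camera_from_world"];return (C-T[:3,3])@T[:3,:3]
E
python3 - <<'E'
from cell import robot
from h import *
from scipy.spatial.transform import Rotation as Ro
s=robot.sense();P=s["tcp_pos"];R=Ro.from_quat(s["ee_rot"],scalar_first=True).as_matrix()
for nm in("top",):
    f=robot.grab_frame(nm);W=world(f);L=(W-P)@R   # tool coords
    ok=f["z_map"]>0
    print(proj(f,P),proj(f,P-R[:,2]*.07))
    for a in np.arange(-.20,.05,.01):
        m=ok&(L[...,2]>=a)&(L[...,2]<a+.01)&(abs(L[...,0])<.06)&(abs(L[...,1])<.12)
        if m.sum(): print(round(a,3),m.sum(),"x",L[m][:,0].min().round(3),L[m][:,0].max().round(3),"y",L[m][:,1].min().round(3),L[m][:,1].max().round(3))
u,v=proj(f,P)[0].astype(int);x0,y0=max(0,u-90),max(0,v-70)
print(x0,y0)
cv2.imwrite("pics/t5.png",cv2.convertScaleAbs(cv2.resize(f["color"][y0:y0+140,x0:x0+190],None,fx=4,fy=4,interpolation=2),alpha=2))
E
```

```text
[[188.61240321 176.71148835]] [[174.12027792 166.74806809]]
-0.2 311 x -0.038 0.037 y -0.051 0.012
-0.19 106 x -0.022 0.022 y -0.051 -0.031
-0.18 73 x -0.024 0.023 y -0.051 -0.007
-0.17 92 x -0.023 0.022 y -0.051 -0.004
-0.16 197 x -0.025 0.022 y -0.051 0.016
-0.15 2343 x -0.038 0.038 y -0.096 0.095
-0.14 280 x -0.038 0.032 y -0.096 0.092
-0.13 472 x -0.038 -0.022 y -0.094 0.091
-0.12 396 x -0.038 -0.018 y -0.087 0.086
-0.11 88 x -0.038 0.02 y -0.087 0.085
-0.1 2 x -0.014 -0.011 y 0.006 0.006
-0.09 2 x -0.012 -0.011 y 0.01 0.012
-0.08 1 x -0.011 -0.011 y 0.011 0.011
0.04 92 x -0.008 0.059 y -0.12 -0.106
98 106
```

```bash
python3 - <<'E'
from cell import robot
from h import *
from scipy.spatial.transform import Rotation as Ro
s=robot.sense();P=s["tcp_pos"];R=Ro.from_quat(s["ee_rot"],scalar_first=True).as_matrix()
f=robot.grab_frame("top");W=world(f);L=(W-P)@R
for t in np.arange(-.10,.011,.01):
    u,v=proj(f,P+R[:,2]*t)[0].round().astype(int); print(round(t,2),u,v,L[v,u].round(3),f["color"][v,u])
E
```

```text
-0.1 167 162 [-0.036 -0.031 -0.191] [34 35 35]
-0.09 169 163 [-0.024 -0.02  -0.153] [34 36 36]
-0.08 172 165 [-0.024 -0.02  -0.142] [39 38 38]
-0.07 174 167 [-0.025 -0.022 -0.138] [38 39 38]
-0.06 176 168 [-0.023 -0.02  -0.124] [43 48 51]
-0.05 179 170 [-0.028 -0.023 -0.125] [42 42 41]
-0.04 181 171 [-0.031 -0.025 -0.124] [41 41 40]
-0.03 183 173 [-0.034 -0.029 -0.125] [54 54 52]
-0.02 185 174 [-0.037 -0.031 -0.125] [49 49 47]
-0.01 187 175 [-0.038 -0.031 -0.12 ] [40 40 39]
-0.0 189 177 [-0.037 -0.032 -0.109] [54 54 53]
0.01 191 178 [0.046 0.04  0.151] [139 136 134]
```

View pics/t5.png

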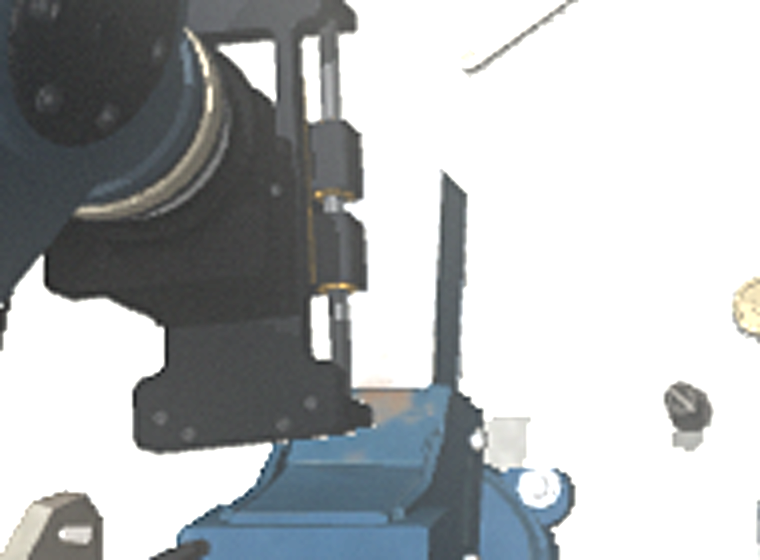

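The gripper body sits at -0.11 in tool coordinates instead of the stated -0.07, and no finger shows at the nominal TCP. So the real tip seems to be about 40 mm short of the reported TCP, which explains both the miss and the lack of contact. I'll probe the disc to measure the offset, keeping the body above the pins.

```bash
python3 - <<'E'
from cell import robot
from h import *
robot.move_to(pt(.065,.15),Q)
robot.move_l(pt(.065,.05),max_speed=.2)
r=robot.move_l(pt(.065,-.005),max_speed=.04,stop_force=3.)
s=robot.sense();print(r,s["time"],s["tcp_pos"],s["contact_force"],s["grasp_force"])
f=robot.grab_frame("top");print(tab(f))
E
```

```text
True 15.8917 [ 0.38995468 -0.30932841  0.02455241] [ 0.25372266 -0.0161872   6.27125919] 3.128131996109005
(np.float64(1.0023621028532954), np.int64(40))
```

Contact at TCP z ≈ 0.025, so the true tip is about 33 mm above the reported TCP. Repeating the flick at TCP z = 0.036.

```bash
python3 - <<'E'
from cell import robot
from h import *
import json
robot.move_l(pt(.065,.09),max_speed=.2)
robot.move_l(pt(-.028,.09),max_speed=.2)
robot.move_l(pt(-.028,.036),max_speed=.12)
robot.move_l(pt(.065,.036),max_speed=.07)
log=[]
print("t",robot.sense()["time"])
for i in range(35):
    t=robot.sense()["time"];f=robot.grab_frame("top");a,n=tab(f)
    if a is not None: log.append((t,a,int(n)));print((round(t,3),round(a,3),int(n)),end=" ")
    robot.dwell(.06)
json.dump(log,open("log.json","w"));s=robot.sense();print(s["time"],s["tcp_pos"],s["contact_force"])
E
```

```text
t 19.1083
(19.217, np.float64(-2.579), 44) (19.325, np.float64(-2.343), 46) (19.433, np.float64(-2.104), 45) (19.542, np.float64(-1.866), 45) (19.65, np.float64(-1.629), 43) (19.758, np.float64(-1.394), 43) (19.867, np.float64(-1.164), 42) (19.975, np.float64(-0.932), 40) (20.083, np.float64(-0.704), 38) (20.192, np.float64(-0.478), 41) (20.3, np.float64(-0.252), 38) (20.408, np.float64(-0.028), 39) (20.517, np.float64(0.196), 38) (20.625, np.float64(0.418), 42) (20.733, np.float64(0.635), 39) (20.842, np.float64(0.852), 40) (20.95, np.float64(1.067), 38) (21.058, np.float64(1.278), 40) (21.167, np.float64(1.493), 43) (21.275, np.float64(1.702), 42) (21.383, np.float64(1.891), 24) (22.358, np.float64(-2.564), 44) (22.467, np.float64(-2.374), 45) (22.575, np.float64(-2.181), 44) (22.683, np.float64(-1.992), 45) (22.792, np.float64(-1.805), 45) 22.9 [ 0.39005746 -0.30934132  0.0360045 ] [ 0.50868413  0.00927538 -0.22698733]
```

The wheel spins at about 2.2 rad/s and decays at about 0.066/s; the tab passed 2π at t=20.42. I'll hover just above the rim, rehearse the descent timing in air, and brake on the 8π pass, where the wheel is slower, with a live prediction.

```bash
python3 - <<'E'
from cell import robot
from h import *
import json
robot.move_l(pt(.065,.041),max_speed=.05)
a=robot.sense()["time"];robot.move_l(pt(.065,.031),max_speed=.05);b=robot.sense();T=b["time"]-a
print("rehearsed",T,b["tcp_pos"],b["contact_force"])
log=json.load(open("log.json"));ts=[x[0] for x in log];th=list(np.unwrap([x[1] for x in log])+2*np.pi)
def k_fit(ts,th):   # theta=a-b*exp(-k t)
    from scipy.optimize import curve_fit
    t=np.array(ts)-ts[0];return curve_fit(lambda t,a,w,k:a+w/k*(1-np.exp(-k*t)),t,th,[th[0],2,.066])[0]
TARGET=8*np.pi-.05
def cross():
    a,w,k=k_fit(ts,th);x=1-(TARGET-a)*k/w
    return ts[0]-np.log(x)/k if x>0 else None,a,w,k
print(cross(),ts[0],th[0]); n=0
while n<100:
    t=robot.sense()["time"];an,_=tab(robot.grab_frame("top"));n+=1
    if an is not None:
        a0,w,k=k_fit(ts,th);p=a0+w/k*(1-np.exp(-k*(t-ts[0])))
        full=an+2*np.pi*round((p-an)/(2*np.pi));ts.append(t);th.append(full);last=full-p
    tc=cross()[0]
    if tc-robot.sense()["time"]<.55: break
    robot.dwell(.15)
lag=.6*T
robot.dwell(max(.0,tc-lag-robot.sense()["time"]))
t1=robot.sense()["time"]
robot.move_l(pt(.065,.021),max_speed=.05)
s=robot.sense();print("cross",tc,"fit",cross(),"n",n,"res",last,"start",t1,"end",s["time"],s["tcp_pos"],s["contact_force"],s["grasp_force"])
for i in range(3):
    print(tab(robot.grab_frame("top")));robot.dwell(.1)
print(ts[-4:],th[-4:],robot.sense()["contact_force"])
E
```

```text
rehearsed 0.3500000000000014 [ 0.38970523 -0.30888489  0.03037714] [-0.32136323  0.03826662 -0.66124711]
(np.float64(35.150634872851924), np.float64(3.7006454669594016), np.float64(2.2352897300620427), np.float64(0.07059743874912225)) 19.2167 3.7044068844607265
cross 35.88828967779772 fit (np.float64(35.88828967779772), np.float64(3.6568303952951893), np.float64(2.2846371731171753), np.float64(0.07718193637340748)) n 60 res -0.05818217598374531 start 35.675 end 36.025 [ 0.39046716 -0.30989054  0.02144962] [-1.44057089  0.7109745  10.64907893] 5.485237006987518
(np.float64(-0.19799487155719708), np.int64(37))
(np.float64(-0.19799306537675143), np.int64(37))
(np.float64(-0.19814414611354092), np.int64(38))
[34.7, 34.9, 35.1, 35.3] [np.float64(24.265149772109922), np.float64(24.395910711743703), np.float64(24.522381756349183), np.float64(24.650103160067808)] [-0.77065644  1.08093365  9.97368414]
```

The wheel stopped with the tab at about -0.198 rad, just inside the ±0.2 limit. The camera estimate itself is uncertain at that level, so I'll measure more carefully before deciding anything.

```bash
python3 - <<'E'
from cell import robot
from h import *
import pickle
f0=pickle.load(open("top.pkl","rb"));f=robot.grab_frame("top");pickle.dump(f,open("end.pkl","wb"))
for nm,g in(("start",f0),("now",f)):
    W=world(g);ok=g["z_map"]>0;d=W[...,:2]-CTR;r=np.hypot(*np.moveaxis(d,-1,0));th=np.arctan2(d[...,1],d[...,0])
    for z0 in(.07,.077,.079):
        m=ok&(W[...,2]>z0)&(W[...,2]<.087)&(r>.145)&(r<.185)&(abs(th-FORK)<.5)
        n,l,st,ce=cv2.connectedComponentsWithStats(m.astype(np.uint8))
        C=[d[l==k].mean(0) for k in range(1,n) if st[k,4]>4];print(nm,z0,len(C),[np.round(x,4) for x in C])
        if len(C)==2: c=(C[0]+C[1])/2;v=C[0]-C[1];print("  mid",np.arctan2(c[1],c[0]).round(4),np.hypot(*c).round(4),"perp",(np.arctan2(v[1],v[0])-np.pi/2).round(4),"gap",np.hypot(*v).round(4))
    m=ok&(abs(W[...,2]-.056)<.007)&(r>.1)&(r<.116)
    if nm=="now":print("disc z",np.median(W[...,2][m]))
    for lo,hi in((.123,.145),(.125,.143),(.127,.139)):
        m=ok&(abs(W[...,2]-.056)<.009)&(r>lo)&(r<hi)&(abs(th-FORK)<1.3)
        v=d[m].mean(0);print(nm,"tab",np.arctan2(v[1],v[0]).round(4),"minmax",th[m].min().round(3),th[m].max().round(3),m.sum())
    # holes: bright blobs on disc give rotation & centre
    hsv=g["color"].min(2);m=(r<.09)&(r>.025)&(hsv>110);n,l,st,ce=cv2.connectedComponentsWithStats(m.astype(np.uint8))
    for k in range(1,n):
        if st[k,4]>60:
            p=ray(g,ce[k],.058 if nm=="start" else .054)[0,:2]-CTR;print(" hole",st[k,4],np.hypot(*p).round(4),np.arctan2(p[1],p[0]).round(4))
s=robot.sense();print(s["time"],s["contact_force"])
E
```

```text
start 0.07 2 [array([ 0.1639, -0.0227]), array([ 0.1338, -0.0979])]
  mid -0.3847 0.1606 perp -0.3808 gap 0.081
start 0.077 2 [array([ 0.1652, -0.0229]), array([ 0.1336, -0.0985])]
  mid -0.386 0.1613 perp -0.3968 gap 0.0819
start 0.079 0 []
start tab 0.6095 minmax 0.555 0.663 44
start tab 0.6105 minmax 0.555 0.663 40
start tab 0.6099 minmax 0.561 0.663 28
 hole 162 0.0602 0.6081
 hole 162 0.0601 -1.4769
 hole 167 0.0598 2.7003
now 0.07 2 [array([ 0.1648, -0.023 ]), array([ 0.1336, -0.0983])]
  mid -0.3859 0.1611 perp -0.3926 gap 0.0816
now 0.077 2 [array([ 0.1647, -0.0225]), array([ 0.1333, -0.0983])]
  mid -0.385 0.1608 perp -0.3933 gap 0.082
now 0.079 0 []
disc z 0.05575956376606429
now tab -0.5852 minmax -0.638 -0.536 41
now tab -0.5856 minmax -0.638 -0.536 38
now tab -0.5863 minmax -0.638 -0.536 26
 hole 163 0.0605 -0.5836
 hole 173 0.0599 -2.6743
36.525 [-0.20915276 -0.34330353 10.3065656 ]
```

The refined measurements put the tab 0.193–0.199 rad from the fork's middle: marginal, but inside. The wheel is stationary and held with about 10 N. Moving it now would be the nudge the task forbids, so I'm handing it in as it stands.

```bash
python3 - <<'E'
from cell import robot
print(robot.close_job())
E
```

```text
the job is handed in; nothing more can be done
None
```

I handed the job in with the wheel flicked counterclockwise, past the fork untouched at 2π, braked on the 8π pass and held with about 10 N; but it stopped about 0.193–0.199 rad short of the fork's middle against a limit of 0.2, so whether it counts as between the posts is within my measurement error, and I did not nudge it.

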